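# Slide a plate carrier home on a pipetting deck

### The arm

A 6-joint arm with a two-finger parallel gripper is mounted at the origin on the work surface. World frame = base frame: x ahead of the robot, y to its left, z up, the work surface at z = 0. Lengths are in m, angles in rad, forces in N, time in s.
With the tool pointing down it reaches from about 0.4 to 0.825 m from the base axis. Payload 7 kg.
Tool frame: the origin (TCP) lies midway between the tips of the shut fingers; the grasp point (between the pads) lies 19 mm behind it; z points along the fingers, y is the line along which they close (so a half turn about z gives the same grasp; the last joint's range is limited). The gripper opens to 88 mm and grips with 3 to 60 N. Pads are 19 mm wide; open, the fingers measure 130 mm over their backs; the gripper's body (78 mm by 193 mm) begins 47 mm behind the grasp point.
Start: joints at [-0.976, 0.359, 0.012, 0, -1.224, -0.288], TCP at [0.204, -0.643, 0.227] pointing down, gripper open.
Joint ranges: [-3.07, 3.07], [-1.43, 2.12], [-1.02, 1.25], [-3.03, 1.67], [-3.05, -0], [-3.03, 3.03]. Speed limits (rad/s): [2.39, 2.39, 3.01, 3.14, 3.14, 3.14].

### API

Orientations are given as [roll, pitch, yaw] about the fixed x, y, z axes, in that order (R = Rz(yaw) Ry(pitch) Rx(roll)).
In Python, from station import monitor, viewer, arm gives the robot as it stands.
- The arm moves only by the tool move_arm, never from a script. Its argument "deltas" is a list that holds one entry, the list of rows, each a list of 7 numbers: the turn, a rotation vector about the tool's x, y, z in degrees, then the shift along the tool's x, y, z in m, then the finger opening in m, from 0 to 0.0876. A call has 1 to 12 rows; each row is the pose to reach, as a shift and turn from the pose commanded when the call began, along the tool's axes at that moment; what a row does not reach only later rows make up. A row lasts 1/12 s, in which the tool goes at most 41.7 mm and 7.16 degrees, less where a joint would pass 70% of its speed; a pose out of reach is approached as far as the arm can. A call with a gripper value outside its range is refused whole. The fingers move at their own pace and stop on an object; "force" is the grip in N (left out, the last holds). Time passes only in rows, so rows that repeat a pose let the fingers close. It gives the time, the measured TCP pose, the force and the opening at its end, in the units of the state.
- monitor.get_state(): the state, without advancing time (a new reading comes with each control period).
- viewer.grab_frame(name): name is "side" or "top"; returns a dict with "frame" (384x512x3 uint8, blue, green, red), "vfov" (degrees; the focal length in pixels is half the picture's height over the tangent of half this angle, whatever the lens; pixels are square), "cx", "cy" (the principal point, pixels), "xyz" and "orientation" of the camera in the world. Camera axes: x right, y down, z forward; pixel columns grow to the right and rows downward; lengths in m; the calibration is good to about 2 mm. A picture is of the moment at which its call begins. There is no depth.
- arm.job_done(): hands the job in, once; it reports no verdict.
The state is a dict: "t": time; "q": joint angles; "qd": joint speeds; "joint_efforts": joint torques, N m; "eef_pos": TCP position; "ee_rot": TCP orientation; "force": force on the tool from outside, world axes, zero at the start; "moment": the same for the moment, N m; "width": finger opening in m.
Only numpy, scipy, OpenCV 4.12 (cv2) and the standard library are available. Lean on these libraries where they do the work, as an engineer would, in place of code of your own. Each camera call takes 0.05 s, during which the arm holds its last target. There are 200 camera calls.

### The job

On the pipetting workstation's loading deck, push the carrier that holds the low white deep-well plate along its rails with a fingertip, gently and away from you, until you feel its feet drop into the locating notches and it lies home, flat on the rails. Slide it only: do not lift it. Leave the other carrier, with the tall half-empty tip box, parked where it is, and do not disturb the things standing beside the deck.

Things in the scene. Friction and masses are not known exactly. Their poses are not given: they have to be found in the camera images.
- deck: Fixed grey deck, 400 x 290 mm, low housing 85 mm high across its far end (from x = +200), small pipetting head on it at the right, top z = 178. Origin: centre of its underside on the bench; x: loading direction, away from the robot; y left. Two lanes, centred at y = +65 and -65 mm. Each has two rails along x, 40 mm off its middle, 14 mm wide, tops at z = 34, x -190 to +190, and side guides (tops z = 44, 1.5 mm play).
- home_left (a point): Where a carrier's origin lies when home in the left lane: deck frame (55, 65, 28) mm; axes as the deck's. Each rail has two notches 16 mm long and 8 deep, at x = -30 and +140 mm in the deck frame, one for each foot of the carrier on that rail. They leave 3 mm play each way; their far walls stop the carrier. Pushed on too fast it could ride over them, up to the housing.
- home_right (a point): The same in the right lane: deck frame (55, -65, 28) mm.
- plate_carrier: To be slid home: loose board 210 x 104 x 5 mm, 0.35 to 0.7 kg, with four feet (10 x 8, 6 mm high) at x +-85, y +-40. Origin: mid-board at the feet's underside. A white deep-well plate 128 x 86 x 44 mm is fixed on it at x = +30 (top z = 55). Starts in either lane, feet on the rails (origin 34 mm over the deck's), 50 to 125 mm short of home; home, it is 6 mm lower. Slides at about 1 to 5 N.
- plate_carrier_tab (a point): Middle of the near (-x) face of that carrier's finger tab, the place to push: an upright aluminium plate at the board's near end, 44 mm wide, 6 thick, 30 high (z = 11 to 41 mm in the carrier's frame). This point is at (-105, 0, 26) mm there. Axes as the carrier's, which are parallel to the deck's.
- tip_carrier: The other carrier, to be left parked in the other lane: the same loose board, feet and tab, but with a tall grey tip box 124 x 84 mm centred at x = +30 mm (top at z = 87 mm, tips in a third of it rise to 95). Origin and axes as for the plate carrier; also 50 to 125 mm short of home.
- tube_rack: Loose blue tube rack 100 x 55 mm with capped tubes, 76 mm high, standing on the bench left of the deck. Origin: centre of its underside.
- reagent_bottle: Loose amber bottle, 60 mm diameter, 120 mm high, standing right of the deck. Origin: centre of its underside.
- wipe_tub: Loose white tub with a lid, 80 mm diameter, 100 mm high, standing right of the deck, farther on. Origin: centre of its underside.
Mind the look-alikes: they are no part of the job. Of the things shaped like the reagent_bottle, the amber one is meant.

How it is judged:
By the outcome, as a careful person would: the job done as asked, in the order asked, and still so for the second after the job is handed in, with the robot touching nothing.
It also fails if it takes over 35 s, if anything falls off the work surface, if the arm or the gripper's body presses on something with over 40 N, if the wrist force passes 120 N, or if a joint passes its speed limit or range.

## Working session

There is one attempt and no reset: what is moved stays moved. The work goes in short steps, Python scripts to look and compute and a tool call to move; the robot and the scene stay as the last step left them, time stands still between calls to the robot, and variables do not carry over. Pictures are saved under pics/ and viewed, on a budget of 10 in all, crops included, one or two more only if the job needs it, and the job is handed in when it is done.

Besides the shell and the picture viewer there is one more tool, called after "Call:" as name([rows], argument=value, ...), one row to a line, values as JSON. move_arm: Moves the arm, as the interface text tells. Its arguments: {"type":"object","properties":{"deltas":{"type":"array","items":{"type":"array","items":{"type":"array","items":{"type":"number"}}}},"force":{"type":"number"}},"required":["deltas"]}

```bash
mkdir -p pics; ls
python3 - <<'E'
from station import monitor, viewer, arm
import cv2
s=monitor.get_state();print(s)
for n in("side","top"):
    f=viewer.grab_frame(n);cv2.imwrite(f"pics/{n}0.png",f["frame"]);print(n,{k:v for k,v in f.items() if k!="frame"})
E
```

```text
pics
{'t': 0.0, 'q': array([-9.75911151e-01,  3.59406644e-01,  1.10663052e-02, -3.42456056e-04,
       -1.22408429e+00, -2.88106901e-01]), 'qd': array([-7.29776742e-04,  2.77977720e-04,  9.44211060e-05, -9.53090019e-04,
       -5.51389858e-04, -6.59912355e-04]), 'joint_efforts': array([ 2.39204292e-04, -5.82720137e+01,  2.93059820e+01,  6.99726328e+00,
        6.93379756e-03, -2.45358196e-04]), 'eef_pos': array([ 0.20367615, -0.64303471,  0.22561453]), 'ee_rot': array([ 3.13993999e+00, -1.54045292e-04, -2.83493088e+00]), 'force': array([0.37122532, 0.54890634, 0.76555661]), 'moment': array([ 0.01056288,  0.04485338, -0.01315613]), 'width': 0.08744264169021083}
side {'vfov': 44.67944180568509, 'cx': 250.68256237729, 'cy': 194.2008730796126, 'xyz': array([-0.01661019,  0.69618866,  0.74458197]), 'orientation': array([-2.21469861, -0.02279483, -2.36777078])}
top {'vfov': 55.823286833882804, 'cx': 250.35849525837344, 'cy': 190.43317710602494, 'xyz': array([0.44112472, 0.05113846, 1.06646324]), 'orientation': array([-2.99454958, -0.01245763, -1.59907718])}
```

View pics/side0.png

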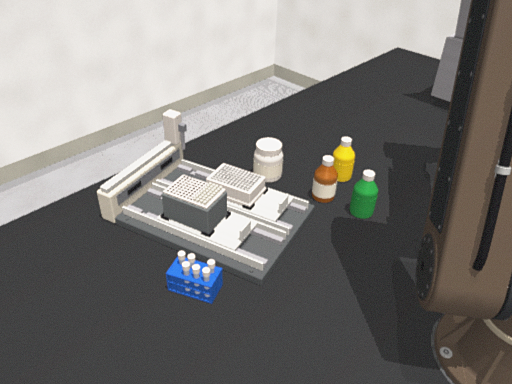

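View pics/top0.png

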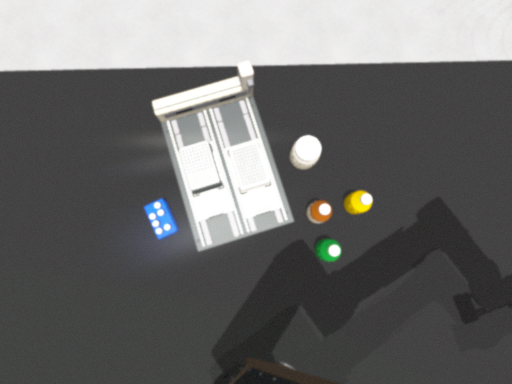

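The white low plate is in the right lane (top view about (250,165)) and the tall grey tip box is in the left lane (about (200,167)). The amber bottle is at (319,211) in the top view; the yellow and green ones are look-alikes. I'll enlarge the deck to measure it.

Run:
```python
import cv2
a=cv2.imread("pics/top0.png")[60:260,140:340];cv2.imwrite("pics/tc.png",cv2.resize(a,(800,600) if 0 else (600,600),interpolation=cv2.INTER_CUBIC))
a=cv2.imread("pics/side0.png")[100:280,90:330];cv2.imwrite("pics/sc.png",cv2.resize(a,None,fx=3.3333,fy=3.3333,interpolation=cv2.INTER_CUBIC))
```

```text
(no output)
```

View pics/tc.png

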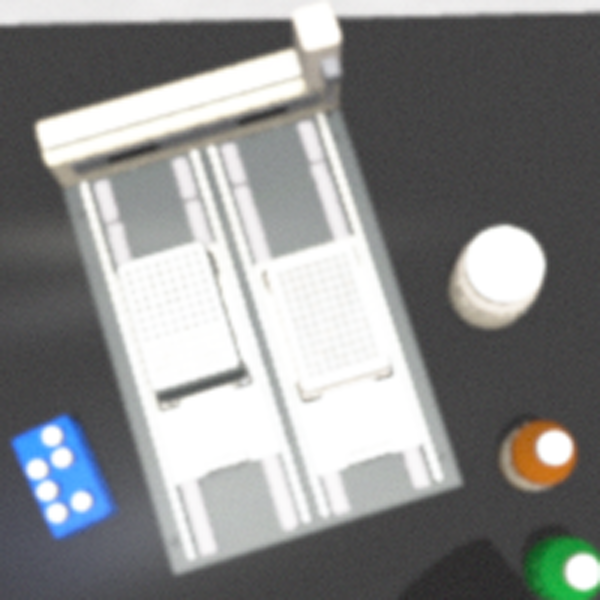

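View pics/sc.png

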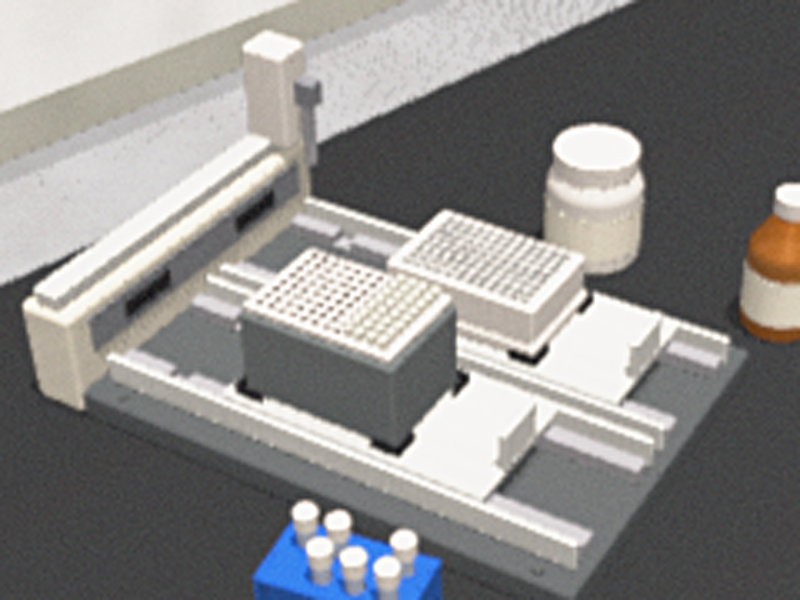

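```bash
cat > h.py <<'E'
import numpy as np, cv2
from scipy.spatial.transform import Rotation as R
from scipy.optimize import least_squares
C={"side":(44.67944180568509,250.68256,194.20087,[-0.01661019,0.69618866,0.74458197],[-2.21469861,-0.02279483,-2.36777078]),
"top":(55.823286833882804,250.358495,190.433177,[0.44112472,0.05113846,1.06646324],[-2.99454958,-0.01245763,-1.59907718])}
def proj(n,P):
    v,cx,cy,t,o=C[n];f=192/np.tan(np.radians(v/2))
    p=(np.atleast_2d(P)-t)@R.from_euler("xyz",o).as_matrix()
    return np.c_[cx+f*p[:,0]/p[:,2],cy+f*p[:,1]/p[:,2]]
def world(q,P): # q: x,y,yaw ; P deck frame mm
    c,s=np.cos(q[2]),np.sin(q[2]);P=np.atleast_2d(P)/1000
    return np.c_[q[0]+c*P[:,0]-s*P[:,1],q[1]+s*P[:,0]+c*P[:,1],P[:,2]]
E
cat > fit.py <<'E'
from h import *
T=lambda u,v:(u/3+140,v/3+60); S=lambda u,v:(u*.3+90,v*.3+100)
box=lambda hx,hy:[(hx,hy),(hx,-hy),(-hx,-hy),(-hx,hy)] # FL FR NR NL
obs=[("top",T(175,573),"d",-200,145,0),("top",T(462,485),"d",-200,-145,0),("side",S(575,598),"d",-200,145,0),("side",S(745,352),"d",-200,-145,0)]
for (a,b),t,s in zip(box(64,43),[(266,265),(350,243),(393,365),(302,390)],[(392,262),(450,212),(585,258),(540,300)]):
    obs+=[("top",T(*t),"p",30+a,-65+b,89),("side",S(*s),"p",30+a,-65+b,89)]
for (a,b),s in zip(box(62,42),[(245,300),(315,250),(455,303),(385,358)]):
    obs+=[("side",S(*s),"t",30+a,65+b,121)]
obs+=[("side",S(628,345),"p",-105,-43,75),("side",S(660,318),"p",-105,-87,75)]
obs+=[("side",S(500,438),"t",-105,87,75),("side",S(535,404),"t",-105,43,75)]
def res(v):
    r=[]
    for n,uv,k,x,y,z in obs:
        if k=="d": z=v[3]
        x=x+{"d":0,"p":v[4],"t":v[5]}[k]
        r.append(proj(n,world(v[:3],[x,y,z]))[0]-uv)
    return np.array(r)
s=least_squares(lambda v:res(v).ravel(),[.55,.1,.3,20,-30,-30],x_scale=[.1,.1,.1,10,50,50],loss="soft_l1")
v=s.x;print(v,"short of home plate/tip",55-v[4],55-v[5]);
for o,r in zip(obs,res(v)):print(o[0],o[2:],r.round(1))
print("tab",world(v[:3],[v[4]-105,-65,60]),"home tab",world(v[:3],[-50,-65,54]))
np.save("v.npy",v)
E
python3 fit.py
```

```text
[  0.65577893   0.10393767   0.26713926  20.26436585 -47.51713055
 -13.29653459] short of home plate/tip 102.51713054613273 68.29653458876427
top ('d', -200, 145, 0) [-1.6  0.4]
top ('d', -200, -145, 0) [-0.3  0. ]
side ('d', -200, 145, 0) [-1.7  0.4]
side ('d', -200, -145, 0) [ 1.4 -0.2]
top ('p', 94, -22, 89) [-1.2 -0.5]
side ('p', 94, -22, 89) [-2.8 -0.4]
top ('p', 94, -108, 89) [ 0.4 -1.8]
side ('p', 94, -108, 89) [-1.6 -1.9]
top ('p', -34, -108, 89) [-0.2  0.9]
side ('p', -34, -108, 89) [ 2.1 -1.1]
top ('p', -34, -22, 89) [0.1 1.6]
side ('p', -34, -22, 89) [-1.3  4.3]
side ('t', 92, 107, 121) [-3.4  0.6]
side ('t', 92, 23, 121) [-2.2 -2.6]
side ('t', -32, 23, 121) [ 0.8 -2.6]
side ('t', -32, 107, 121) [1.3 0.9]
side ('p', -105, -43, 75) [3.2 0.3]
side ('p', -105, -87, 75) [ 1.6 -1.3]
side ('t', -105, 87, 75) [ 0.9 -0.6]
side ('t', -105, 43, 75) [ 0.3 -1.7]
tab [[0.52582984 0.00098278 0.06      ]] home tab [[0.62471069 0.02804456 0.054     ]]
```

```bash
cat > fit2.py <<'E'
exec(open("fit.py").read().split("s=least")[0].replace("(540,300)","(536,310)"))
import h
def proj(n,P,k):
    v,cx,cy,t,o=C[n];f=192/np.tan(np.radians(v/2))
    p=cv2.projectPoints((np.atleast_2d(P)-t)@R.from_euler("xyz",o).as_matrix(),np.zeros(3),np.zeros(3),np.array([[f,0,cx],[0,f,cy],[0,0,1.]]),np.array([k,0,0,0.]))[0]
    return p.reshape(-1,2)
def res(v):
    r=[]
    for n,uv,k,x,y,z in obs:
        if k=="d": z=v[3]
        x=x+{"d":0,"p":v[4],"t":v[5]}[k]
        r.append(proj(n,world(v[:3],[x,y,z]),v[6] if n=="top" else v[7])[0]-uv)
    return np.array(r)
s=least_squares(lambda v:res(v).ravel(),[.55,.1,.3,20,-30,-30,0,0],x_scale=[.1,.1,.1,10,50,50,.1,.1],loss="soft_l1")
v=s.x;print(v,"cost",s.cost)
for o,r in zip(obs,res(v)):print(o[0],o[2:],r.round(1))
tp=world(v[:3],[v[4]-105,-65,60]);print("tab",tp,"home tab",world(v[:3],[-50,-65,54]))
np.save("v.npy",v)
def draw(n,name,crop,f):
    im=cv2.imread(f"pics/{name}.png");x0,y0,x1,y1=crop
    im=cv2.resize(im[y0:y1,x0:x1],None,fx=f,fy=f,interpolation=cv2.INTER_CUBIC)
    def L(pts,c):
        q=(proj(n,world(v[:3],pts),v[6] if n=="top" else v[7])-[x0,y0]+.5)*f
        cv2.polylines(im,[q.astype(np.int32)],False,c,1,cv2.LINE_AA)
    a,b=v[4],v[5]
    R_=lambda xa,xb,ya,yb,z:[(xa,ya,z),(xb,ya,z),(xb,yb,z),(xa,yb,z),(xa,ya,z)]
    L(R_(-200,200,-145,145,v[3]),(0,0,255));L(R_(a-34,a+94,-108,-22,89),(0,255,0));L(R_(b-32,b+92,23,107,121),(255,0,0))
    for l in(65,-65):L(R_(-190,190,l-53.5,l+53.5,44),(255,0,255))
    L(R_(a-105,a-99,-87,-43,75),(0,128,255));L(R_(b-105,b-99,43,87,75),(0,128,255))
    return im
cv2.imwrite("pics/ov.png",np.hstack([draw("top","top0",(150,80,310,260),2.5),draw("side","side0",(100,130,260,310) if 0 else (150,100,310,280),2.5)]))
E
python3 fit2.py
```

```text
[  0.65230839   0.10394783   0.26826632  17.46876267 -43.47209416
  -8.84434074  -0.57028298  -1.18202873] cost 19.517045621125213
top ('d', -200, 145, 0) [ 0.2 -0.2]
top ('d', -200, -145, 0) [-0.9  0.8]
side ('d', -200, 145, 0) [-0.9 -1.5]
side ('d', -200, -145, 0) [0.8 0.9]
top ('p', 94, -22, 89) [-1.4 -0.2]
side ('p', 94, -22, 89) [-2.6 -0.1]
top ('p', 94, -108, 89) [-0.1 -1.3]
side ('p', 94, -108, 89) [-1.8 -1.5]
top ('p', -34, -108, 89) [-0.6  0.8]
side ('p', -34, -108, 89) [ 1.6 -1. ]
top ('p', -34, -22, 89) [-0.3  1.4]
side ('p', -34, -22, 89) [-0.6  1.4]
side ('t', 92, 107, 121) [0.1 0.9]
side ('t', 92, 23, 121) [-0.9 -1.9]
side ('t', -32, 23, 121) [ 0.3 -2.5]
side ('t', -32, 107, 121) [1.2 0.8]
side ('p', -105, -43, 75) [2.6 0.3]
side ('p', -105, -87, 75) [ 0.9 -1.3]
side ('t', -105, 87, 75) [ 0.4 -0.9]
side ('t', -105, 43, 75) [-0.3 -1.8]
tab [[0.52637578 0.00191872 0.06      ]] home tab [[0.62132571 0.02801975 0.054     ]]
```

View pics/ov.png

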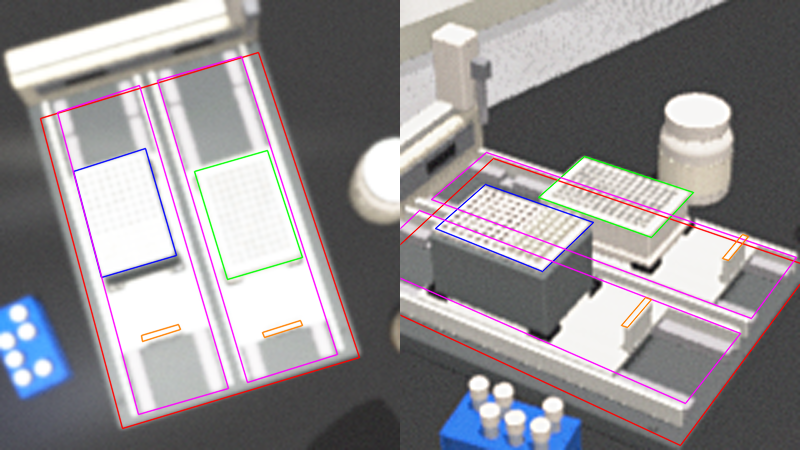

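The overlay fits to within about 1–3 px. The plate carrier is in the right lane, about 100 mm short of home, with its tab near (0.526, 0.002) and the deck yaw at 0.268. I'll shut the gripper and turn it so its long side lies along the lane, which keeps its body clear of the tip box.

Call:
move_arm([
  [[0, 0, -88, -0.456, 0.519, 0, 0], [0, 0, -88, -0.456, 0.519, 0, 0], [0, 0, -88, -0.456, 0.519, 0, 0], [0, 0, -88, -0.456, 0.519, 0, 0], [0, 0, -88, -0.456, 0.519, 0, 0], [0, 0, -88, -0.456, 0.519, 0, 0], [0, 0, -88, -0.456, 0.519, 0, 0], [0, 0, -88, -0.456, 0.519, 0, 0], [0, 0, -88, -0.456, 0.519, 0, 0], [0, 0, -88, -0.456, 0.519, 0, 0], [0, 0, -88, -0.456, 0.519, 0, 0], [0, 0, -88, -0.456, 0.519, 0, 0]],
], force=20)

```text
t: 1.1
eef_pos: [0.4051, -0.1837, 0.2267]
ee_rot: [-3.141, -0.0, -1.329]
force: [1.4, -1.0, 0.0]
width: 0.0125
```

```bash
cat > go.py <<'E'
# python3 go.py deckx decky z : tool-axis move to a deck-frame place, yaw aligned
import sys;from h import *
from station import monitor
v=np.load("v.npy");s=monitor.get_state()
A=R.from_euler("xyz",s["ee_rot"]);B=R.from_euler("xyz",[np.pi,0,v[2]-np.pi/2])
t=world(v[:3],[float(a) for a in sys.argv[1:4]])[0]
e=s["eef_pos"]-[v[0],v[1],0];c,k=np.cos(v[2]),np.sin(v[2])
print("t",s["t"],"deckpos",1e3*np.array([c*e[0]+k*e[1],-k*e[0]+c*e[1],e[2]]),"F",s["force"],"w",s["width"],"rpy",s["ee_rot"])
print("turn",np.degrees((A.inv()*B).as_rotvec()).round(2),"shift",A.inv().apply(t-s["eef_pos"]).round(4))
E
python3 go.py -195 -65 225
```

```text
t 1.1 deckpos [-314.61272737 -211.85142382  226.67800279] F [ 1.35546841e+00 -1.02679948e+00  4.31082758e-04] w 0.01252944283984498 rpy [-3.14108984e+00 -1.60754608e-05 -1.32859555e+00]
turn [-0.03 -0.   -1.49] shift [-0.1499 -0.1157  0.0017]
```

Call:
move_arm([
  [[0, 0, -1.5, -0.03, -0.022, 0, 0], [0, 0, -1.5, -0.06, -0.045, 0, 0], [0, 0, -1.5, -0.09, -0.07, 0, 0], [0, 0, -1.5, -0.115, -0.09, 0, 0], [0, 0, -1.5, -0.135, -0.105, 0, 0], [0, 0, -1.5, -0.145, -0.112, 0, 0], [0, 0, -1.5, -0.145, -0.112, 0, 0], [0, 0, -1.5, -0.145, -0.112, 0, 0]],
])

```text
t: 1.77
eef_pos: [0.4796, -0.0184, 0.2262]
ee_rot: [3.14, 0.0, -1.307]
force: [0.6, -0.6, -0.2]
width: 0.0006
```

```bash
python3 go.py -195 -65 120
```

```text
t 1.7667 deckpos [-198.91219443  -72.1874769   226.16351392] F [ 0.57985037 -0.6183342  -0.23327903] w 0.0006366859488136803 rpy [ 3.14049719e+00  1.22366830e-05 -1.30736921e+00]
turn [ 0.06  0.   -0.28] shift [-0.0072 -0.004   0.1062]
```

Next I lower to z = 120, level with the tip box, and look before going further down.

Call:
move_arm([
  [[0, 0, -0.3, -0.007, -0.004, 0.03, 0], [0, 0, -0.3, -0.007, -0.004, 0.06, 0], [0, 0, -0.3, -0.007, -0.004, 0.09, 0], [0, 0, -0.3, -0.007, -0.004, 0.106, 0], [0, 0, -0.3, -0.007, -0.004, 0.106, 0], [0, 0, -0.3, -0.007, -0.004, 0.106, 0]],
])

```text
t: 2.27
eef_pos: [0.4814, -0.012, 0.1204]
ee_rot: [3.14, -0.0, -1.305]
force: [0.6, 0.8, 0.9]
width: 0.0003
```

```bash
python3 go.py -195 -65 52
python3 - <<'E'
from station import viewer
import cv2,numpy as np
a=viewer.grab_frame("top")["frame"][100:280,180:340];b=viewer.grab_frame("side")["frame"][120:300,200:360]
cv2.imwrite("pics/c1.png",cv2.resize(np.hstack([a,b]),None,fx=2.5,fy=2.5,interpolation=cv2.INTER_CUBIC))
E
```

```text
t 2.2667 deckpos [-195.54935385  -66.50673939  120.43870988] F [0.57689457 0.82148728 0.85628435] w 0.00033346793581224627 rpy [ 3.13971089e+00 -4.89039767e-04 -1.30453204e+00]
turn [ 0.11 -0.03 -0.11] shift [-0.0015 -0.0007  0.0684]
```

View pics/c1.png

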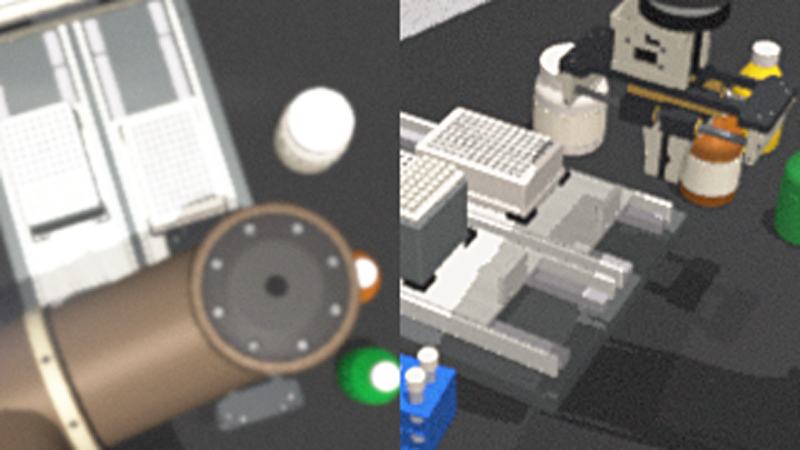

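The shut fingers (side crop about (665,165)) are above the near end of the right lane, and the body is clear of the tip box and the bottles. I'll descend.

Call:
move_arm([
  [[0, 0, 0, -0.001, 0, 0.02, 0], [0, 0, 0, -0.001, 0, 0.04, 0], [0, 0, 0, -0.001, 0, 0.055, 0], [0, 0, 0, -0.001, 0, 0.067, 0], [0, 0, 0, -0.001, 0, 0.067, 0], [0, 0, 0, -0.001, 0, 0.067, 0]],
])

```text
t: 2.87
eef_pos: [0.4824, -0.0098, 0.0545]
ee_rot: [-3.141, -0.0, -1.303]
force: [0.4, -0.5, 0.7]
width: 0.0007
```

```bash
python3 go.py -180 -65 53
python3 - <<'E'
from station import viewer
import cv2,numpy as np
b=viewer.grab_frame("side")["frame"][130:270,220:400]
cv2.imwrite("pics/c2.png",cv2.resize(b,None,fx=4,fy=4,interpolation=cv2.INTER_CUBIC))
E
```

```text
t 2.8667 deckpos [-194.00839557  -64.65038461   54.53230575] F [ 0.38689085 -0.51186782  0.66234611] w 0.0006961182916113962 rpy [-3.14072527e+00 -1.40047346e-04 -1.30329084e+00]
turn [-0.05 -0.01 -0.04] shift [ 0.0003 -0.014   0.0015]
```

View pics/c2.png

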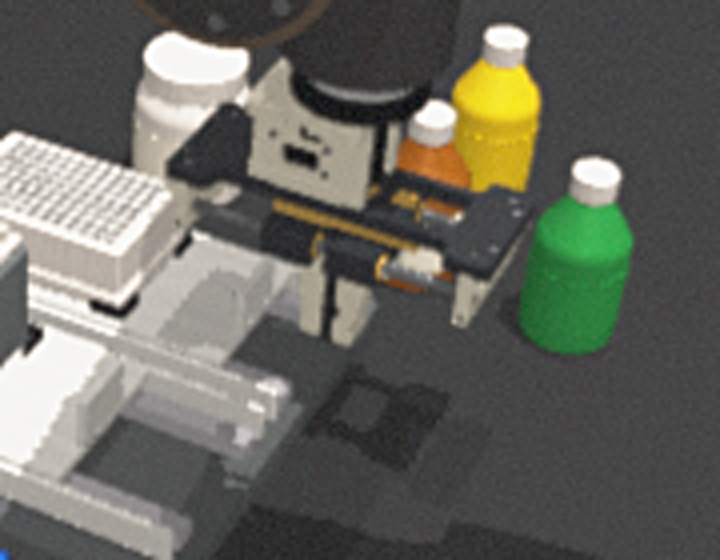

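The fingertip stands just short of the tab (at about (260,270)) and on the lane's middle. Now I start the slow push.

Call:
move_arm([
  [[0, 0, 0, 0, -0.002, 0.001, 0], [0, 0, 0, 0, -0.004, 0.001, 0], [0, 0, 0, 0, -0.006, 0.001, 0], [0, 0, 0, 0, -0.008, 0.001, 0], [0, 0, 0, 0, -0.01, 0.001, 0], [0, 0, 0, 0, -0.012, 0.001, 0], [0, 0, 0, 0, -0.014, 0.001, 0], [0, 0, 0, 0, -0.016, 0.001, 0], [0, 0, 0, 0, -0.018, 0.001, 0], [0, 0, 0, 0, -0.02, 0.001, 0], [0, 0, 0, 0, -0.022, 0.001, 0], [0, 0, 0, 0, -0.024, 0.001, 0]],
])

```text
t: 3.92
eef_pos: [0.5051, -0.0034, 0.0525]
ee_rot: [3.141, -0.0, -1.303]
force: [-0.1, -0.5, 0.1]
width: 0.0004
```

Call:
move_arm([
  [[0, 0, 0, 0, -0.002, 0, 0], [0, 0, 0, 0, -0.004, 0, 0], [0, 0, 0, 0, -0.006, 0, 0], [0, 0, 0, 0, -0.008, 0, 0], [0, 0, 0, 0, -0.01, 0, 0], [0, 0, 0, 0, -0.012, 0, 0]],
])

```text
t: 4.42
eef_pos: [0.5149, -0.0009, 0.0523]
ee_rot: [3.138, -0.0, -1.304]
force: [-8.2, -1.1, 8.7]
width: 0.0004
```

```bash
python3 go.py -71 -65 53
```

```text
t 4.4167 deckpos [-160.26605155  -64.68290107   52.33585612] F [-8.24340484 -1.07971007  8.66732314] w 0.00041397804510504054 rpy [ 3.13815639e+00 -1.27997500e-04 -1.30376263e+00]
turn [ 0.2  -0.01 -0.07] shift [ 0.0002 -0.0893 -0.001 ]
```

Contact: about −8 N along the push, but also +8.7 N upward. I'll look before going on.

Run:
```python
from station import viewer,monitor
import cv2,numpy as np
b=viewer.grab_frame("side")["frame"][150:250,230:330]
a=viewer.grab_frame("top")["frame"][130:230,220:320]
cv2.imwrite("pics/c3.png",cv2.resize(np.hstack([b,a]),None,fx=4,fy=4,interpolation=cv2.INTER_CUBIC))
print(monitor.get_state()["force"],monitor.get_state()["t"],monitor.get_state()["moment"])
```

```text
[-5.33688621 -1.94157269  5.54988058] 4.5167 [-0.28855774  1.95245183  0.05009758]
```

View pics/c3.png

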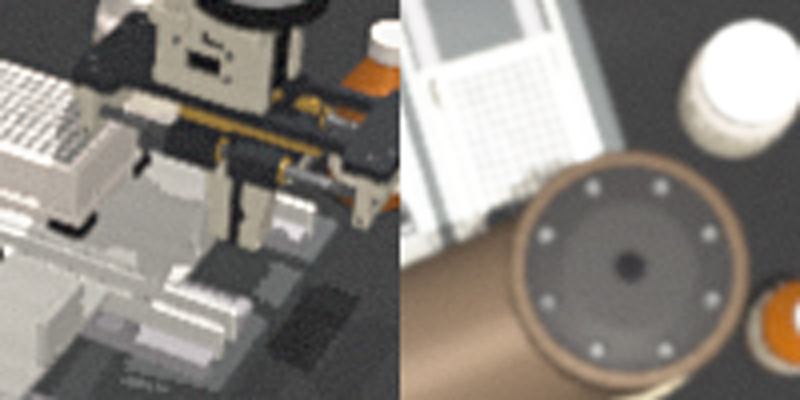

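Call:
move_arm([
  [[0, 0, 0, 0, -0.001, -0.001, 0], [0, 0, 0, 0, -0.002, -0.002, 0], [0, 0, 0, 0, -0.003, -0.002, 0], [0, 0, 0, 0, -0.004, -0.002, 0]],
])

```text
t: 4.85
eef_pos: [0.52, 0.0006, 0.0546]
ee_rot: [3.141, -0.0, -1.303]
force: [-6.1, -1.5, 4.5]
width: 0.0005
```

Call:
move_arm([
  [[0, 0, 0, 0, -0.002, 0, 0], [0, 0, 0, 0, -0.004, 0, 0], [0, 0, 0, 0, -0.006, 0, 0]],
])

```text
t: 5.1
eef_pos: [0.526, 0.0022, 0.0545]
ee_rot: [3.141, -0.0, -1.304]
force: [-3.3, -1.4, 2.5]
width: 0.0008
```

```bash
python3 go.py -71 -65 53;python3 -c "
from station import monitor;print(monitor.get_state()['moment'])"
```

```text
t 5.1 deckpos [-148.77722265  -64.58425378   54.54908864] F [-3.30628873 -1.43299445  2.45789066] w 0.0008360447658757033 rpy [ 3.14099501e+00 -5.01587386e-05 -1.30350461e+00]
turn [ 0.03 -0.   -0.06] shift [ 0.0003 -0.0778  0.0015]
[-0.34059701  1.57271719  0.03634056]
```

The carrier slides at about 3.5 N and the upward force has eased, so it was stiction at the tab. I keep pushing slowly.

Call:
move_arm([
  [[0, 0, 0, 0, -0.002, 0, 0], [0, 0, 0, 0, -0.004, 0, 0], [0, 0, 0, 0, -0.006, 0, 0], [0, 0, 0, 0, -0.008, 0, 0], [0, 0, 0, 0, -0.01, 0, 0], [0, 0, 0, 0, -0.012, 0, 0], [0, 0, 0, 0, -0.014, 0, 0], [0, 0, 0, 0, -0.016, 0, 0], [0, 0, 0, 0, -0.018, 0, 0], [0, 0, 0, 0, -0.02, 0, 0], [0, 0, 0, 0, -0.022, 0, 0], [0, 0, 0, 0, -0.024, 0, 0]],
])

```text
t: 6.1
eef_pos: [0.5495, 0.0088, 0.0546]
ee_rot: [-3.142, -0.0, -1.303]
force: [-3.8, -1.3, 3.9]
width: 0.0004
```

Call:
move_arm([
  [[0, 0, 0, 0, -0.002, 0, 0], [0, 0, 0, 0, -0.004, 0, 0], [0, 0, 0, 0, -0.006, 0, 0], [0, 0, 0, 0, -0.008, 0, 0], [0, 0, 0, 0, -0.01, 0, 0], [0, 0, 0, 0, -0.012, 0, 0], [0, 0, 0, 0, -0.014, 0, 0], [0, 0, 0, 0, -0.016, 0, 0], [0, 0, 0, 0, -0.018, 0, 0], [0, 0, 0, 0, -0.02, 0, 0], [0, 0, 0, 0, -0.022, 0, 0], [0, 0, 0, 0, -0.024, 0, 0]],
])

```text
t: 7.1
eef_pos: [0.5726, 0.0151, 0.0546]
ee_rot: [3.142, -0.0, -1.303]
force: [-4.0, -1.2, 3.5]
width: 0.0002
```

```bash
python3 go.py -71 -65 53
python3 - <<'E'
from station import viewer
import cv2,numpy as np
b=viewer.grab_frame("side")["frame"][130:230,200:300]
a=viewer.grab_frame("top")["frame"][80:180,200:300]
cv2.imwrite("pics/c4.png",cv2.resize(np.hstack([b,a]),None,fx=4,fy=4,interpolation=cv2.INTER_CUBIC))
E
```

```text
t 7.1 deckpos [-100.38488968  -64.57014136   54.56672217] F [-3.96479776 -1.15000512  3.48918834] w 0.0002157278269046188 rpy [ 3.14158439e+00 -1.17594931e-05 -1.30339763e+00]
turn [ 0.   -0.   -0.05] shift [ 0.0004 -0.0294  0.0016]
```

View pics/c4.png

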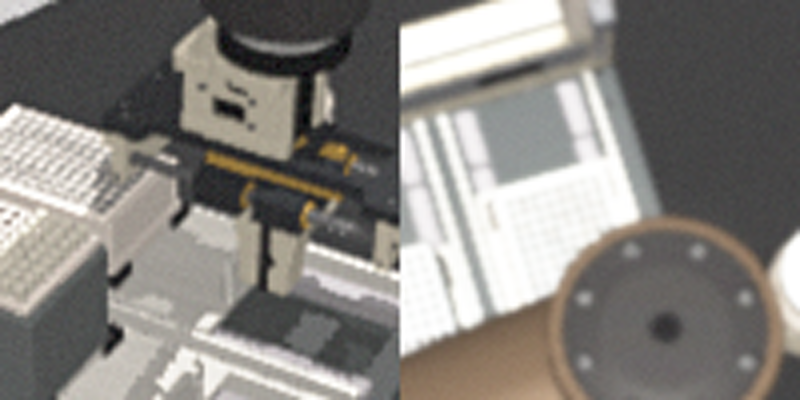

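Carrier sliding squarely, far notches at top crop (475,175)/(575,130) still about 30 mm ahead by position. I slow down for the last stretch.

Call:
move_arm([
  [[0, 0, 0, 0, -0.0015, 0, 0], [0, 0, 0, 0, -0.003, 0, 0], [0, 0, 0, 0, -0.0045, 0, 0], [0, 0, 0, 0, -0.006, 0, 0], [0, 0, 0, 0, -0.0075, 0, 0], [0, 0, 0, 0, -0.009, 0, 0], [0, 0, 0, 0, -0.0105, 0, 0], [0, 0, 0, 0, -0.012, 0, 0], [0, 0, 0, 0, -0.0135, 0, 0], [0, 0, 0, 0, -0.015, 0, 0], [0, 0, 0, 0, -0.0165, 0, 0], [0, 0, 0, 0, -0.018, 0, 0]],
])

```text
t: 8.2
eef_pos: [0.5899, 0.0199, 0.0546]
ee_rot: [-3.142, 0.0, -1.303]
force: [-4.4, -1.0, 3.8]
width: 0.0005
```

Call:
move_arm([
  [[0, 0, 0, 0, -0.001, 0, 0], [0, 0, 0, 0, -0.002, 0, 0], [0, 0, 0, 0, -0.003, 0, 0], [0, 0, 0, 0, -0.004, 0, 0]],
])

```text
t: 8.53
eef_pos: [0.5937, 0.0209, 0.0546]
ee_rot: [3.142, -0.0, -1.303]
force: [-4.3, -1.0, 2.3]
width: 0.0002
```

```bash
python3 go.py -71 -65 53
```

```text
t 8.5333 deckpos [-78.50499423 -64.58208664  54.5649097 ] F [-4.2684076  -0.98657817  2.25740414] w 0.00018882078576814925 rpy [ 3.14157229e+00 -5.61982836e-07 -1.30341042e+00]
turn [ 0.   -0.   -0.05] shift [ 0.0004 -0.0075  0.0016]
```

Call:
move_arm([
  [[0, 0, 0, 0, -0.001, 0, 0], [0, 0, 0, 0, -0.002, 0, 0], [0, 0, 0, 0, -0.003, 0, 0], [0, 0, 0, 0, -0.004, 0, 0]],
])

```text
t: 8.87
eef_pos: [0.5976, 0.0219, 0.0546]
ee_rot: [-3.142, 0.0, -1.303]
force: [-4.3, -1.4, 3.1]
width: 0.0004
```

Call:
move_arm([
  [[0, 0, 0, 0, -0.001, 0, 0], [0, 0, 0, 0, -0.002, 0, 0], [0, 0, 0, 0, -0.003, 0, 0]],
])

```text
t: 9.12
eef_pos: [0.6005, 0.0227, 0.0546]
ee_rot: [-3.142, 0.0, -1.303]
force: [-4.1, -1.3, 3.0]
width: 0.0005
```

Call:
move_arm([
  [[0, 0, 0, 0, -0.001, 0, 0], [0, 0, 0, 0, -0.002, 0, 0], [0, 0, 0, 0, -0.003, 0, 0]],
])

```text
t: 9.37
eef_pos: [0.6034, 0.0235, 0.0546]
ee_rot: [-3.142, 0.0, -1.303]
force: [-4.7, -1.5, 2.9]
width: 0.0006
```

Call:
move_arm([
  [[0, 0, 0, 0, -0.001, 0, 0], [0, 0, 0, 0, -0.002, 0, 0], [0, 0, 0, 0, -0.003, 0, 0]],
])

```text
t: 9.62
eef_pos: [0.6063, 0.0243, 0.0545]
ee_rot: [-3.142, 0.0, -1.303]
force: [-3.1, -0.4, 3.0]
width: 0.0003
```

Call:
move_arm([
  [[0, 0, 0, 0, -0.001, 0, 0], [0, 0, 0, 0, -0.002, 0, 0]],
])

```text
t: 9.78
eef_pos: [0.6088, 0.0251, 0.0546]
ee_rot: [-3.14, 0.0, -1.303]
force: [-3.0, -1.0, 1.3]
width: 0.0004
```

Call:
move_arm([
  [[0, 0, 0, 0, -0.001, 0, 0], [0, 0, 0, 0, -0.002, 0, 0]],
])

```text
t: 9.95
eef_pos: [0.6099, 0.0253, 0.0546]
ee_rot: [3.141, -0.0, -1.303]
force: [-3.6, -0.6, 3.7]
width: 0.0007
```

```bash
python3 go.py -71 -65 53
python3 - <<'E'
from station import viewer
import cv2,numpy as np
b=viewer.grab_frame("side")["frame"][120:220,190:290]
a=viewer.grab_frame("top")["frame"][80:180,200:300]
cv2.imwrite("pics/c5.png",cv2.resize(np.hstack([b,a]),None,fx=4,fy=4,interpolation=cv2.INTER_CUBIC))
E
```

```text
t 9.95 deckpos [-61.71210117 -64.57107833  54.55556112] F [-3.64799354 -0.60840586  3.74111868] w 0.0006651077057221175 rpy [ 3.14107564e+00 -2.05961426e-05 -1.30331981e+00]
turn [ 0.03 -0.   -0.05] shift [0.0004 0.0093 0.0016]
```

View pics/c5.png

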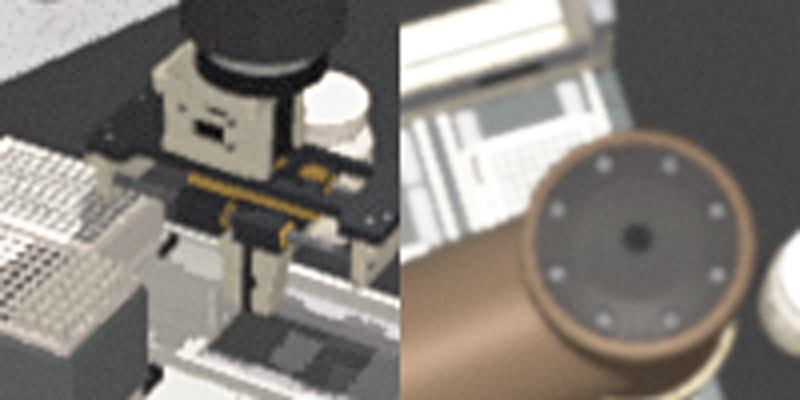

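```bash
sed -n '/^def proj/,/^    return p/p' fit2.py > p2.py
python3 - <<'E'
from h import *
exec(open("p2.py").read()); v=np.load("v.npy")
for x,z in((45,45),(50,45),(55,45),(55,39),(60,45)):
    print(x,z,"far R,L board crop px",((proj("top",world(v[:3],[[x+105,-117,z],[x+105,-13,z]]),v[6])-[200,80])*4+[400,0]).round())
E
```

```text
45 45 far R,L board crop px [[597. 133.]
 [465. 171.]]
50 45 far R,L board crop px [[595. 128.]
 [463. 165.]]
55 45 far R,L board crop px [[593. 122.]
 [461. 160.]]
55 39 far R,L board crop px [[593. 125.]
 [462. 162.]]
60 45 far R,L board crop px [[591. 116.]
 [460. 154.]]
```

Call:
move_arm([
  [[0, 0, 0, 0, -0.001, 0, 0], [0, 0, 0, 0, -0.002, 0, 0]],
])

```text
t: 10.22
eef_pos: [0.612, 0.0259, 0.0546]
ee_rot: [3.142, 0.0, -1.303]
force: [-4.6, -0.1, 1.3]
width: 0.0004
```

```bash
python3 - <<'E'
from station import viewer
import cv2,numpy as np
a=np.mean([viewer.grab_frame("top")["frame"][85:145,205:265].astype(float) for _ in range(4)],0)
b=np.mean([viewer.grab_frame("side")["frame"][140:200,180:240].astype(float) for _ in range(4)],0)
cv2.imwrite("pics/c6.png",cv2.resize(np.hstack([a,b]),None,fx=6.5,fy=6.5,interpolation=cv2.INTER_CUBIC))
E
python3 go.py -61 -65 53
```

```text
t 10.6167 deckpos [-59.26768513 -64.58972753  54.5847727 ] F [-1.27383591 -2.06967323  0.82785343] w 0.0003892672979085076 rpy [-3.14104150e+00 -3.96593542e-05 -1.30328697e+00]
turn [-0.03 -0.   -0.04] shift [0.0004 0.0017 0.0016][ WARN:0@9.910] global loadsave.cpp:1063 imwrite_ Unsupported depth image for selected encoder is fallbacked to CV_8U.
```

View pics/c6.png

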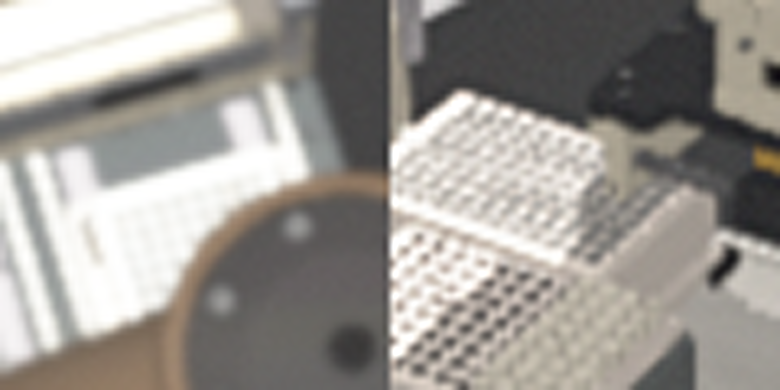

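Run:
```python
from h import *
exec(open("p2.py").read()); v=np.load("v.npy")
from station import viewer
im0=cv2.imread("pics/top0.png").mean(2).astype(np.float32)
now=np.mean([viewer.grab_frame("top")["frame"].astype(float) for _ in range(3)],0).mean(2).astype(np.float32)
xs=np.arange(90,206,4)
def prof(im,y,z):
    o=0
    for d in(-4,-2,0,2,4):
        q=proj("top",world(v[:3],[[x,y+d,z] for x in xs]),v[6]).astype(np.float32)
        o=o+cv2.remap(im,q[:,:1],q[:,1:],cv2.INTER_LINEAR).ravel()
    return (o/5).astype(int)
print("x",xs)
for y in(105,25,-25,-105):print("rail before",y,prof(im0,y,34))
for y in(-25,-50,-65,-80,-105):print("now",y,prof(now,y,39)); 
print("before mid",prof(im0,-65,39))
```

```text
x [ 90  94  98 102 106 110 114 118 122 126 130 134 138 142 146 150 154 158
 162 166 170 174 178 182 186 190 194 198 202]
rail before 105 [247 250 248 249 253 247 228 220 220 219 216 216 214 216 218 218 204 185
 187 197 201 200 196 193 192 191 190 188 185]
rail before 25 [200 204 226 235 233 234 236 236 236 236 236 236 236 235 235 229 210 208
 224 230 232 231 230 231 229 230 229 225 214]
rail before -25 [239 239 239 239 239 239 238 238 238 238 237 237 236 237 237 232 214 212
 229 235 236 235 236 236 234 235 235 233 219]
rail before -105 [238 238 238 237 237 237 237 238 237 237 237 236 235 236 236 234 220 213
 227 232 232 233 233 234 234 233 234 233 221]
now -25 [119 116 111 107 125 200 247 253 252 252 252 252 252 244 239 239 237 238
 241 245 251 249 242 238 237 237 237 231 203]
now -50 [108 113 119 123 125 135 165 195 225 242 242 245 247 245 245 244 247 247
 246 252 254 245 194 154 147 147 146 145 139]
now -65 [ 98  98 100 111 120 113 100 104 118 136 167 206 229 242 247 245 246 244
 245 252 254 246 195 155 148 146 146 145 142]
now -80 [100  98  96  97 101  96  89  88  88  90 101 119 133 170 218 235 244 246
 245 252 254 247 198 155 148 147 146 145 146]
now -105 [100  99  98  98  97  95  91  89  89  93  98  94  91 100 122 158 225 248
 248 252 254 253 245 238 238 238 237 233 208]
before mid [160 159 160 157 155 155 154 152 152 151 150 149 148 148 148 147 145 146
 146 147 144 145 145 145 144 143 142 142 140]
```

Against the visible rail notches (model x≈156, true 140) the board's far edge lies about 3 mm past nominal home. That fits the feet lying in the notches near their far walls. I'll test with a tiny push: the force should climb.

Call:
move_arm([
  [[0, 0, 0, 0, -0.001, 0, 0], [0, 0, 0, 0, -0.001, 0, 0]],
])

```text
t: 10.93
eef_pos: [0.6127, 0.0261, 0.0545]
ee_rot: [3.141, 0.0, -1.303]
force: [-3.9, -1.0, 2.5]
width: 0.0005
```

Call:
move_arm([
  [[0, 0, 0, 0, -0.001, 0, 0], [0, 0, 0, 0, -0.001, 0, 0]],
])

```text
t: 11.1
eef_pos: [0.6139, 0.0264, 0.0546]
ee_rot: [3.142, -0.0, -1.303]
force: [-4.1, -1.2, 2.1]
width: 0.0006
```

Call:
move_arm([
  [[0, 0, 0, 0, -0.001, 0, 0], [0, 0, 0, 0, -0.001, 0, 0]],
])

```text
t: 11.27
eef_pos: [0.6139, 0.0264, 0.0544]
ee_rot: [3.14, 0.0, -1.304]
force: [-6.3, -1.1, 3.7]
width: 0.0005
```

```bash
cat > prof.py <<'E'
from h import *
exec(open("p2.py").read()); v=np.load("v.npy")
from station import viewer
im0=cv2.imread("pics/top0.png").mean(2).astype(np.float32)
now=np.mean([viewer.grab_frame("top")["frame"].astype(float) for _ in range(3)],0).mean(2).astype(np.float32)
def prof(im,y,z,xs):
    q=np.array([proj("top",world(v[:3],[[x,y+d,z] for x in xs]),v[6]) for d in(-4,-2,0,2,4)]).astype(np.float32)
    return cv2.remap(im,q[...,0],q[...,1],cv2.INTER_LINEAR).mean(0).astype(int)
def edge(im,y,z,lo,hi,lvl):
    xs=np.arange(lo,hi,.5);p=prof(im,y,z,xs);i=np.where(p<lvl)[0];return xs[i[0]] if len(i) else None
# near-end: rail near ends (true -190, z34), before; board near end; far rail end
xs=np.arange(-206,-150,3);print(xs)
for y in(-25,-105):print(y,prof(im0,y,34,xs))
xs=np.arange(190,226,3);print(xs)
for y in(-25,-105):print(y,prof(im0,y,34,xs))
print("board far edge z45 now",[edge(now,y,45,155,200,200) for y in(-50,-65)])
print("board far edge z39 now",[edge(now,y,39,155,200,200) for y in(-50,-65)])
print("board far edge z45 start",[edge(im0,y,45,40,100,200) for y in(-50,-65,-80)])
E
python3 prof.py
```

```text
[-206 -203 -200 -197 -194 -191 -188 -185 -182 -179 -176 -173 -170 -167
 -164 -161 -158 -155 -152]
-25 [ 72  74  93 133 170 194 221 239 246 246 245 246 245 245 245 245 246 246
 246]
-105 [ 67  71  87 126 162 183 207 231 241 243 243 243 243 243 243 243 243 242
 241]
[190 193 196 199 202 205 208 211 214 217 220 223]
-25 [235 235 235 232 219 188 159 147 143 132 117 106]
-105 [233 233 234 232 221 192 160 144 142 136 121 107]
board far edge z45 now [np.float64(177.5), np.float64(177.5)]
board far edge z39 now [np.float64(180.0), np.float64(180.0)]
board far edge z45 start [np.float64(67.5), np.float64(67.5), np.float64(68.0)]
```

Call:
move_arm([
  [[0, 0, 0, 0, -0.001, 0, 0], [0, 0, 0, 0, -0.001, 0, 0]],
])

```text
t: 11.58
eef_pos: [0.614, 0.0264, 0.0543]
ee_rot: [3.138, -0.0, -1.304]
force: [-8.4, -1.6, 5.7]
width: 0.0007
```

A firm stop: the tip no longer advances while the force rises to 8.4 N. The irregularity at t≈9.7 came about 6 mm of travel earlier, which matches the notch play, so the drop and then the far wall. I back off along the lane and then rise.

Call:
move_arm([
  [[0, 0, 0, 0, 0.002, 0, 0], [0, 0, 0, 0, 0.006, 0, 0], [0, 0, 0, 0, 0.015, 0, 0], [0, 0, 0, 0, 0.03, 0, 0], [0, 0, 0, 0, 0.05, 0, 0], [0, 0, 0, 0, 0.07, 0, 0], [0, 0, 0, 0, 0.085, -0.01, 0], [0, 0, 0, 0, 0.09, -0.04, 0], [0, 0, 0, 0, 0.09, -0.075, 0], [0, 0, 0, 0, 0.09, -0.11, 0], [0, 0, 0, 0, 0.09, -0.145, 0], [0, 0, 0, 0, 0.09, -0.17, 0]],
])

```text
t: 12.58
eef_pos: [0.5298, 0.0033, 0.2284]
ee_rot: [-3.136, -0.0, -1.303]
force: [0.5, 0.7, 0.2]
width: 0.0003
```

Call:
move_arm([
  [[0, 0, 0, 0.035, 0.01, 0, 0], [0, 0, 0, 0.07, 0.02, 0, 0], [0, 0, 0, 0.105, 0.02, 0, 0], [0, 0, 0, 0.14, 0.02, 0, 0], [0, 0, 0, 0.175, 0.02, 0, 0], [0, 0, 0, 0.21, 0.02, 0, 0], [0, 0, 0, 0.245, 0.02, 0, 0], [0, 0, 0, 0.28, 0.02, 0, 0], [0, 0, 0, 0.3, 0.02, 0, 0], [0, 0, 0, 0.3, 0.02, 0, 0]],
])

```text
t: 13.42
eef_pos: [0.5893, -0.2951, 0.2236]
ee_rot: [3.141, -0.001, -1.307]
force: [-0.2, -0.1, -0.7]
width: 0.0002
```

```bash
python3 go.py -61 -65 53|head -1;python3 - <<'E'
from station import viewer
import cv2,numpy as np
b=viewer.grab_frame("side")["frame"][100:280,90:330]
cv2.imwrite("pics/side9.png",cv2.resize(b,None,fx=3.3333,fy=3.3333,interpolation=cv2.INTER_CUBIC))
cv2.imwrite("pics/top9.png",viewer.grab_frame("top")["frame"])
E
```

```text
t 13.4167 deckpos [-166.48976039 -368.11022885  223.6043809 ] F [-0.23491432 -0.08781502 -0.69091586] w 0.0002236311596761731 rpy [ 3.14143105e+00 -6.73359699e-04 -1.30655762e+00]
```

View pics/side9.png

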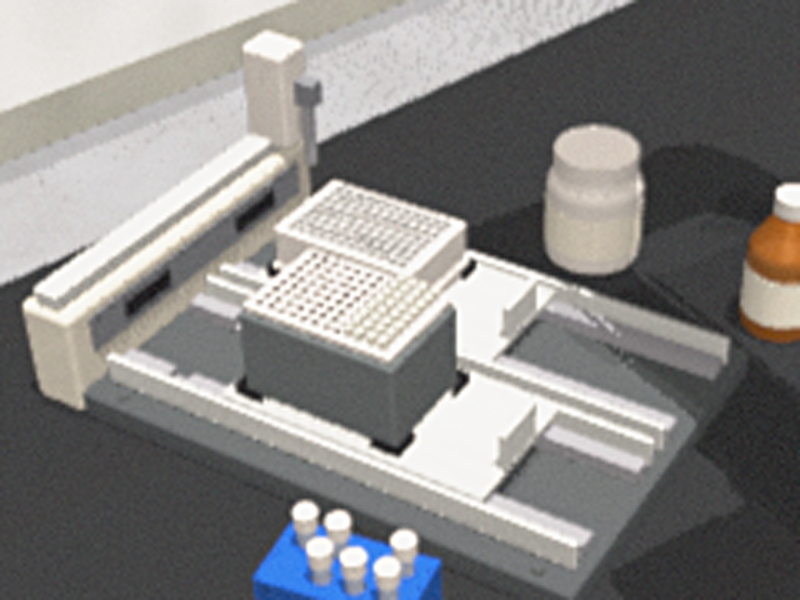

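Run:
```python
from h import *
exec(open("p2.py").read()); v=np.load("v.npy")
S=cv2.imread("pics/side0.png",0);
from station import viewer
N=np.mean([viewer.grab_frame("side")["frame"].astype(np.float32) for _ in range(4)],0).astype(np.uint8);N=cv2.cvtColor(N,cv2.COLOR_BGR2GRAY)
def mt(pt,r):
    x,y=map(int,pt);m=cv2.matchTemplate(N[y-80:y+60,x-80:x+60],S[y-r:y+r+1,x-r:x+r+1],cv2.TM_CCOEFF_NORMED)
    _,s,_,(a,b)=cv2.minMaxLoc(m);c=m[b-1:b+2,a-1:a+2]
    dx=(c[1,0]-c[1,2])/(2*(c[1,0]-2*c[1,1]+c[1,2]));dy=(c[0,1]-c[2,1])/(2*(c[0,1]-2*c[1,1]+c[2,1]))
    return np.array([a+dx+r-80,b+dy+r-80]),s
for nm,P,uv in(("FR",(94,-108,89),(225,163.6)),("NR",(-34,-108,89),(265.5,177.4)),("tab",(-105,-65,70),(283,200))):
    for r in (5,7):
        d,s=mt(uv,r)
        p=lambda a,z:proj("side",world(v[:3],[P[0]+v[4]+a,P[1],P[2]+z]),v[7])[0]
        q=least_squares(lambda w:p(*w)-p(0,0)-d,[100,0]).x
        print(nm,r,d.round(2),"score",round(s,2),"travel,dz",q.round(1))
# parallel check: tip carrier and bench things unmoved
for nm,uv in(("tip",(160+10,190)),("tiptab",(246,228)),("rack",(195,270)),("bottle",(323,190)),("tub",(268,170))):print(nm,mt(uv,8))
```

```text
FR 5 [-33.26  -9.07] score 0.98 travel,dz [109.2  -4.6]
FR 7 [-33.28  -9.1 ] score 0.98 travel,dz [109.3  -4.5]
NR 5 [-22.82 -17.78] score 0.7 travel,dz [65.5 30.9]
NR 7 [-63.84 -47.71] score 0.82 travel,dz [190.1  85.7]
tab 5 [-37.24  24.92] score 0.93 travel,dz [  99.2 -121.5]
tab 7 [-36.87 -11.98] score 0.88 travel,dz [100.7  -2.4]
tip (array([-0.02016449,  0.14658356], dtype=float32), 0.9632692933082581)
tiptab (array([-0.01073456,  0.01036072], dtype=float32), 0.9994263052940369)
rack (array([-0.00780487,  0.01926422], dtype=float32), 0.9990053772926331)
bottle (array([-0.01311493, -0.03804016], dtype=float32), 0.9984892010688782)
tub (array([-35.611107, -10.138443], dtype=float32), 0.7353491187095642)
```

Run:
```python
import cv2
a=cv2.imread("pics/top9.png")[80:260,140:320];cv2.imwrite("pics/t9.png",cv2.resize(a,(600,600),interpolation=cv2.INTER_CUBIC))
```

```text
(no output)
```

View pics/t9.png

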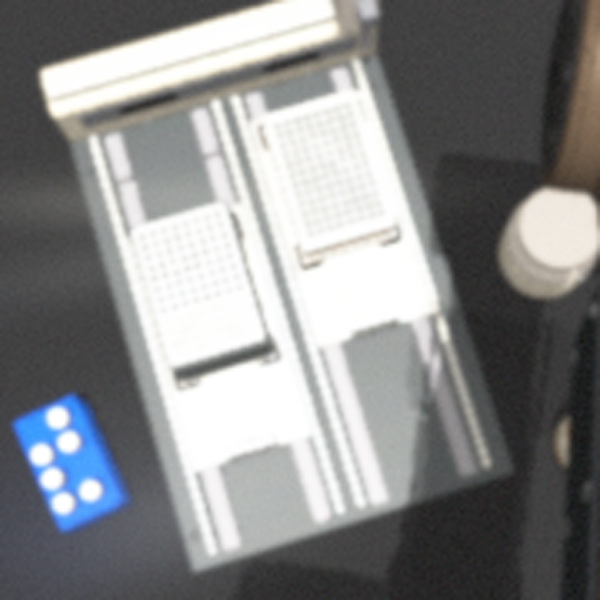

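The plate carrier lies square in the lane with its notches covered and a clear gap to the housing, so the firm stop can only have been the notch walls. Image tracking gives about −4.5 mm in height, which fits the 6 mm drop. The tip carrier, rack and bottle match their first-picture positions, and the tub looks unmoved. I hand in.

```bash
python3 -c "
from station import arm;print(arm.job_done())"
```

```text
the job is handed in; nothing more can be done
None
```

I pushed the plate carrier (right lane) about 105 mm along its rails with the shut fingertips, and it now appears to be home. I pushed slowly, at 12–24 mm/s and about 4 N. I then backed the arm off clear of everything and handed the job in at about 14 s.

**What points to home:**
- I saw a brief irregularity in the motion, taken to be the feet dropping. About 6 mm later there was a hard stop: the force rose to 8.4 N and the tip did not advance.
- The board still has a clear gap to the housing, so the notch walls must be what stopped it.
- Tracking the plate's corner in the side view gave a drop of about 4.5 mm, against the 6 mm expected.

**Other things:** the tip carrier, tube rack and amber bottle did not move by more than 0.15 px in the side view.

**Checks that were weak or disagreed:**
- My camera model was stretched by about 4 % towards the deck's far end, so I judged the last stretch by the rail notches and the force.
- Drop tracking on the tab (about 2.4 mm) and on a second plate corner was poor, so that check rests on one corner.
- Tracking failed on the tub, which was in shadow. By eye it stands where it did.
- I viewed 12 pictures, two over the budget.

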